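# Mix the paint pots and pack them away

### The arm

A 7-joint arm with a two-finger parallel gripper is mounted at the origin on the work surface. World frame = base frame: x ahead of the robot, y to its left, z up, the work surface at z = 0. Lengths are in m, angles in rad, forces in N, time in s.
With the tool pointing down it reaches from about 0.4 to 0.875 m from the base axis. Payload 19.3 kg.
Tool frame: the origin (TCP) lies between the finger pads; the fingertips stand 17 mm ahead of it and the grasp point (between the pads) lies 2 mm behind it; z points along the fingers, y is the line along which they close (so a half turn about z gives the same grasp; the last joint's range is limited). The gripper opens to 85 mm and grips with 20 to 120 N. Pads are 22 mm wide; open, the fingers measure 114 mm over their backs; the gripper's body (76 mm by 85 mm) begins 54 mm behind the grasp point. The pads swing forward as they close: fully open they stand 13 mm farther back than shut.
Start: joints at [-1.18, 0.521, -0.036, 1.599, 0.021, 1.021, -0.113], TCP at [0.278, 0.56, 0.212] pointing down, gripper open.
Joint ranges: [-2.91, 2.91], [-0.3, 2.13], [-1.5, 1.42], [0.17, 2.43], [-1.26, 4.41], [0.16, 1.93], [-2.52, 2.52]. Speed limits (rad/s): [1.89, 1.89, 2.39, 2.39, 3.01, 3.01, 3.01].

### API

Orientations are given as [roll, pitch, yaw] about the fixed x, y, z axes, in that order (R = Rz(yaw) Ry(pitch) Rx(roll)).
In Python, from workcell import bot gives the robot as it stands.
- The arm moves only by the shell command python3 -m inch 'ROWS' [FORCE]. ROWS is JSON, a list of rows, each a list of 7 numbers: the shift along the tool's x, y, z in units of 200 mm (1.0 is 200 mm), then the turn, a rotation vector about the tool's x, y, z in units of 90 degrees (1.0 is 90 degrees), then the opening, from 0 (shut) to 1 (fully open). In form: [[x, y, z, rx, ry, rz, grip], ...]. A call has 1 to 20 rows; each row is the pose to reach, as a shift and turn from the pose commanded when the call began, along the tool's axes at that moment; what a row does not reach only later rows make up. A row lasts 1/8 s, in which the tool goes at most 62.5 mm and 10.7 degrees, less where a joint would pass 70% of its speed; a pose out of reach is approached as far as the arm can. A call with a number of a shift or a turn outside -1 to 1 is refused whole. A call with a gripper value outside its range is refused whole. The fingers move at their own pace and stop on an object; FORCE is the grip in N (left out, the last holds). Time passes only in rows, so rows that repeat a pose let the fingers close. It gives the time, the measured TCP pose, the force, the opening and the grip force at its end, in the units of the state.
- bot.observe(): the state, without advancing time (a new reading comes with each control period).
- bot.grab_frame(name): name is "scene" or "top" or "wrist"; returns a dict with "img" (480x640x3 uint8, red, green, blue), "z_map" (480x640 float32, m along the optical axis (not along the pixel's ray), 0 where there is no reading), "vfov" (degrees; the focal length in pixels is half the picture's height over the tangent of half this angle, whatever the lens; pixels are square), "cx", "cy" (the principal point, pixels), "rvec" (rotation vector, rad) and "tvec" (3), from world to camera coordinates, as OpenCV has them. Camera axes: x right, y down, z forward; pixel columns grow to the right and rows downward; lengths in m; the calibration is good to about 2 mm. A picture is of the moment at which its call begins.
- bot.job_done(): hands the job in; it is judged then, once.
The state is a dict: "clock": time; "qpos": joint angles; "qd": joint speeds; "joint_efforts": joint torques, N m; "position": TCP position; "tool_rot": TCP orientation; "force": force on the tool from outside, world axes, zero at the start; "moment": the same for the moment, N m; "grip_width": finger opening in m; "finger_force": force on a finger pad.
Only numpy, scipy, OpenCV 4.12 (cv2) and the standard library are available. Lean on these libraries where they do the work, as an engineer would, in place of code of your own. Each camera call takes 0.05 s, during which the arm holds its last target. There are 200 camera calls.

### The job

Mix every paint pot that is out, lightest colour first (white, yellow, red, blue, leaving out any that are missing): stand each upright on the middle of the mixer's sprung pad, press it fully down and keep it down for a second, and pack the pots standing upright in the wooden chest. Once the last pot has been mixed, and not before, turn the mixer's speed dial back to its red zero mark; when all the pots are in, lower the chest's lid gently until it is fully closed. Leave the green bottle, the brush jar and the roll of tape where they are.

Things in the scene. Friction and masses are not known exactly. Their poses are not given: they have to be found in the camera images.
- pot_white: squat white plastic paint pot with a white screw cap and a pale paper band, 64 mm tall, about 120 g, its weight low down (settled paint, centre of mass about 17 mm up): round body 50 mm across up to 44 mm, cap 52 mm across from 44 to 64 mm (grip it by the cap, from above). Origin at the centre of its underside, z up. Some pots are absent in some runs.
- pot_yellow: squat yellow plastic paint pot with a yellow screw cap and a pale paper band, 64 mm tall, about 120 g, its weight low down (settled paint, centre of mass about 17 mm up): round body 50 mm across up to 44 mm, cap 52 mm across from 44 to 64 mm (grip it by the cap, from above). Origin at the centre of its underside, z up. Some pots are absent in some runs.
- pot_red: squat red plastic paint pot with a red screw cap and a pale paper band, 64 mm tall, about 120 g, its weight low down (settled paint, centre of mass about 17 mm up): round body 50 mm across up to 44 mm, cap 52 mm across from 44 to 64 mm (grip it by the cap, from above). Origin at the centre of its underside, z up. Some pots are absent in some runs.
- pot_blue: squat blue plastic paint pot with a blue screw cap and a pale paper band, 64 mm tall, about 120 g, its weight low down (settled paint, centre of mass about 17 mm up): round body 50 mm across up to 44 mm, cap 52 mm across from 44 to 64 mm (grip it by the cap, from above). Origin at the centre of its underside, z up. Some pots are absent in some runs.
- box: pale wooden paint chest, fixed, 160 x 280 mm and 90 mm high (its own x, y, z), open on top, walls and floor 6 mm thick, so inside 148 x 268 mm and 84 mm deep, no dividers. Origin at the centre of its underside; x points away from the robot towards the hinge side, y along its length, z up.
- lid (a joint): angle of the chest's lid (rad): 0 closed, grows as it opens, 1.95 at most; at 1.57 it stands upright. A plywood plate 165 mm from hinge to free edge, 280 mm long, 8 mm thick, with a red tab on the free edge. The hinge is stiff (about 0.3 N m): the lid stays at any angle where it is left, and is pushed or drawn down with a few newtons.
- lid_hinge (a point): middle of the lid's hinge line, on the chest's far (+x) top edge, 90 mm above the table; x, y, z are the lid's own axes and equal the chest's when the lid is shut: the lid reaches from here along its -x, its underside at z = 0 and its outer face at z = 8 mm.
- lid_tab (a point): middle of the red tab in the middle of the lid's free edge (174 mm from the hinge; tab 60 mm wide, 8 mm thick, reaching 20 mm beyond the plate); same axes as lid_hinge.
- mixer: paint mixer, fixed: grey housing 200 x 120 mm and 45 mm high. Origin at the centre of its underside, x away from the robot, z up. The sprung pad stands on its far half (52 mm along +x), the speed dial on its near half (52 mm along -x).
- pad (a joint): how far the mixer's sprung pad is pressed down (m): 0 up, 0.012 fully down (end stop). About 3 N starts it, about 10 N takes it all the way; it springs back.
- pad_top (a point): centre of the top face of the round black rubber pad with a blue spot, 70 mm across; 69 mm above the table when up, 57 mm when fully down.
- dial (a joint): angle of the mixer's speed dial (rad): 0 when the white pointer stands at the red zero mark, positive when turned clockwise seen from above; turns from -2.4 to 2.4, no stop or click at zero, stays where it is left (about 0.04 N m).
- dial_grip (a point): point on the dial's vertical axis, 20 mm above the housing (65 mm above the table), where to grip: the dial is a black bar 50 mm long, 14 mm thick, its top 77 mm above the table, on a disc 54 mm across whose top is 51 mm above the table. Its own x is along the bar and the white pointer is at the -x end; at zero the pointer is towards the robot, along the mixer's -x, at the red mark.
- bottle: bystander: green paint bottle 60 mm across, 170 mm tall, standing beyond the work; origin at the centre of its underside.
- brush_jar: bystander: white ceramic jar of brushes, 66 mm across, 85 mm tall, brushes to 200 mm; origin at the centre of its underside.
- tape: bystander: orange roll of tape lying flat, 90 mm across, 25 mm high; origin at the centre of its underside.
Not all that is in view belongs to the job. There is more than one size of the pot_red; the job needs the smallest. Of the things that look like the pot_blue, take the one that is nearest to the robot's base at the start.

How it is judged:
By the outcome, as a careful person would: the job done as asked, in the order asked, and still so for the second after the job is handed in, with the robot touching nothing.
Of pot_white, pot_yellow, pot_red, pot_blue only 2 to 4 are there at a start; the rules pass over those that are not, and their reading is None.
At some moment in a run one of pot_white, pot_yellow, pot_red, pot_blue may be knocked a few centimetres aside while the robot is not near it.
It also fails if it takes over 210 s, if anything falls off the work surface, if the arm or the gripper's body presses on something with over 40 N, if the wrist force passes 120 N, or if a joint passes its speed limit or range.

## Working session

There is one attempt and no reset: what is moved stays moved. The work goes in short steps, Python scripts to look and compute and a shell command to move; the robot and the scene stay as the last step left them, time stands still between calls to the robot, and variables do not carry over. Pictures are saved under pics/ and viewed, at most 14 in all, crops included, and the job is handed in when it is done.

```bash
ls; mkdir -p pics
cat > h.py <<'E'
import numpy as np, cv2
from workcell import bot
from scipy.spatial.transform import Rotation as R
def grab(n):
    f=bot.grab_frame(n); f['f']=240/np.tan(np.radians(f['vfov'])/2)
    f['R']=cv2.Rodrigues(np.array(f['rvec'],float))[0]; f['t']=np.array(f['tvec'],float).ravel(); return f
def cloud(f):
    z=f['z_map'].astype(float); v,u=np.mgrid[:480,:640]
    p=np.stack([(u-f['cx'])/f['f']*z,(v-f['cy'])/f['f']*z,z],-1)
    w=(p-f['t'])@f['R']; w[z==0]=np.nan; return w
def save(n,img): cv2.imwrite('pics/'+n+'.png',img[...,::-1])
def at_z(f,u,v,h):
    d=f['R'].T@np.array([(u-f['cx'])/f['f'],(v-f['cy'])/f['f'],1]); o=-f['R'].T@f['t']
    return o+d*(h-o[2])/d[2]
def rel(p,rpy=None):
    s=bot.observe(); print_pose=s['position']
    T=R.from_euler('xyz',s['tool_rot'])
    return T.inv().apply(np.array(p)-s['position'])/0.2
E
python3 - <<'E'
from h import *
s=bot.observe(); print(s)
for n in('top','scene'):
    f=grab(n); save(n,f['img']); np.save('pics/'+n+'.npy',cloud(f)); print(n,f['vfov'],f['cx'],f['cy'],-f['R'].T@f['t'])
E
```

```text
pics
{'clock': 0.0, 'qpos': array([-1.18019767,  0.52204323, -0.03631388,  1.59999104,  0.02121458,
        1.02113556, -0.1128298 ]), 'qd': array([ 9.06740757e-04,  7.20976511e-04,  9.24234226e-05,  1.72317831e-04,
        8.57509801e-04, -4.97871625e-04,  3.75634822e-05]), 'joint_efforts': array([ 7.28942960e-04, -9.27093101e+01,  1.98019177e+00, -3.69934309e+01,
        1.78148760e-02,  8.06349301e-03,  1.27514340e-06]), 'position': array([0.27779772, 0.55945828, 0.21131379]), 'tool_rot': array([-3.14040550e+00,  1.05446589e-04,  2.68074988e+00]), 'force': array([-0.26289204, -0.23835547, -0.60875867]), 'moment': array([-0.00774838,  0.05134861, -0.02597158]), 'finger_force': 0.0, 'grip_width': 0.08532788176258399}
top 52.35910040078778 321.31771759050787 232.8828357429203 [0.39414812 0.00409521 1.16800957]
scene 56.22873672201072 328.0218953521754 245.5899276807061 [ 1.13442236 -0.15763587  0.8707516 ]
```

View pics/top.png

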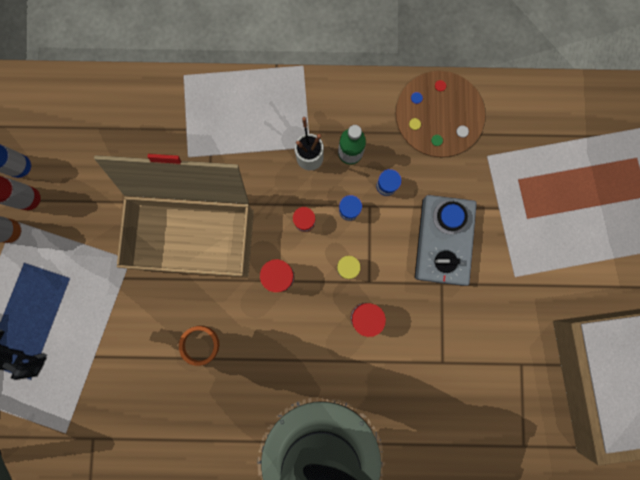

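View pics/scene.png

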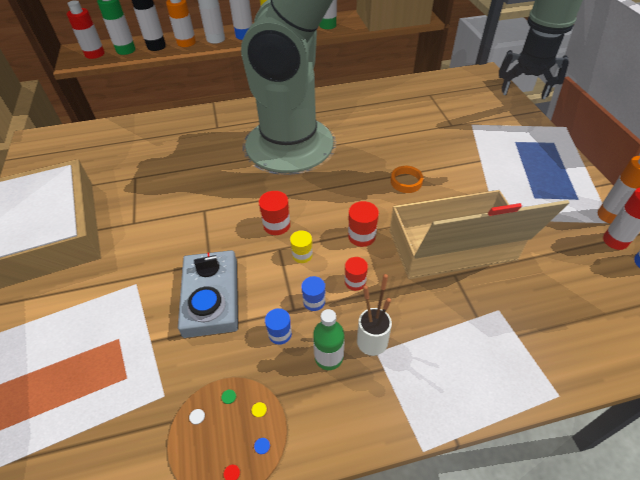

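Top view: the only yellow pot is at (348,267). The reds are a small one at (304,218) and large ones at (276,275) and (368,320), so I take (304,218). The blues are at (350,207), which is nearer the base, and (389,181), so I take (350,207). There is no white pot. The chest is at (185,235) with its lid open, and the mixer has its pad at (452,216) and dial at (446,261). Next I measure these and check them in a crop.

Run:
```python
from h import *
f=grab('top'); w=cloud(f); im=f['img']; hsv=cv2.cvtColor(im,cv2.COLOR_RGB2HSV)
def circ(u,v,zmin,r=24):
    y0,x0=max(0,v-r),max(0,u-r); p=w[y0:v+r,x0:u+r].reshape(-1,3); p=p[np.isfinite(p[:,0])]
    zt=np.percentile(p[p[:,2]>zmin][:,2],80); q=p[abs(p[:,2]-zt)<.006]
    (c,rad)=cv2.minEnclosingCircle(q[:,:2].astype(np.float32)*1000)
    return np.round(q.mean(0),4),len(q),np.round(c,1),round(rad,1)
for n,u,v in [('yel',348,267),('redS',304,218),('redB1',276,275),('redB2',368,320),('blu1',350,207),('blu2',389,181)]:
    print(n,circ(u,v,.04,20))
print('pad',circ(452,216,.055,20))
# housing top
p=w[180:300,400:490].reshape(-1,3); q=p[abs(p[:,2]-.045)<.004]; print('housing',cv2.minAreaRect(q[:,:2].astype(np.float32)*1000),np.nanmedian(q[:,2]))
m=(w[...,2]>.070)&(w[...,2]<.085); m[:245]=0;m[280:]=0;m[:,:425]=0;m[:,470:]=0
q=w[m]; print('bar',cv2.minAreaRect(q[:,:2].astype(np.float32)*1000),len(q))
# chest rim
m=(abs(w[...,2]-.09)<.006); m[:190]=0; m[285:]=0; m[:,:110]=0;m[:,255:]=0
q=w[m]; print('rim',cv2.minAreaRect(q[:,:2].astype(np.float32)*1000),len(q))
p=w[155:205,100:245].reshape(-1,3); q=p[p[:,2]>.12]; c=q.mean(0); n=np.linalg.svd(q-c,full_matrices=False)[2][2]; print('lid',c,n,len(q))
tab=(hsv[...,1]>150)&((hsv[...,0]<8)|(hsv[...,0]>172)); tab[170:]=0;tab[:140]=0;tab[:,:140]=0;tab[:,190:]=0
print('tab',np.nanmean(w[tab],0),tab.sum())
for n,u,v in [('bottle',353,140),('jar',310,152),('tape',199,345)]: print(n,circ(u,v,.015,26))
a=cv2.resize(im[180:290,260:480],None,fx=3.4,fy=3.4,interpolation=cv2.INTER_CUBIC); save('crop1',a)
```

```text
yel (array([ 0.4458, -0.0554,  0.0639]), 396, array([445.8, -55.2]), 25.8)
redS (array([0.5554, 0.0489, 0.0638]), 380, array([555.9,  48.7]), 25.8)
redB1 (array([0.4224, 0.1053, 0.0901]), 849, array([422.5, 105.4]), 36.3)
redB2 (array([ 0.3298, -0.099 ,  0.0901]), 854, array([330.2, -99.1]), 36.3)
blu1 (array([ 0.585 , -0.0578,  0.064 ]), 383, array([584.9, -57.9]), 26.0)
blu2 (array([ 0.6472, -0.1476,  0.0641]), 383, array([ 647.4, -147.2]), 26.3)
pad (array([ 0.5658, -0.2895,  0.0691]), 717, array([ 566.1, -289.6]), 35.1)
housing ((514.4297485351562, -283.7203674316406), (120.26721954345703, 199.3203125), 84.09939575195312) 0.044930087722054396
bar ((462.3487548828125, -278.6932373046875), (11.585643768310547, 50.72713851928711), 1.171358346939087) 137
rim ((510.6421203613281, 315.8038635253906), (281.3294677734375, 167.10391235351562), 87.50981903076172) 1229
lid [0.61678478 0.30838964 0.19687159] [ 0.96102953 -0.0444285  -0.27285226] 4609
tab [0.63610745 0.3095333  0.25989973] 258
bottle (array([ 0.7184, -0.056 ,  0.1387]), 21, array([723.7, -57.4]), 11.5)
jar (array([0.7121, 0.0393, 0.0857]), 479, array([714.8,  39.8]), 32.8)
tape (array([0.2608, 0.2865, 0.0247]), 451, array([260.4, 286.4]), 45.1)
```

View pics/crop1.png

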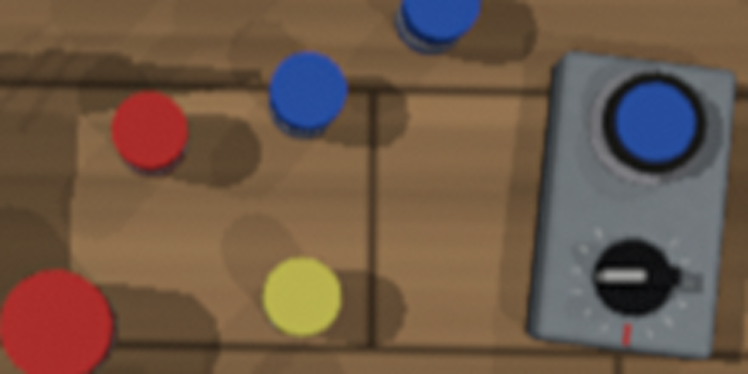

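The crop confirms the choices: small red at (150,128), near blue at (308,92) and yellow at (302,296). The white pointer points left (about +y), so the dial must turn roughly 83° counterclockwise. I start moving, turning the tool to yaw 90° so that tool x = world y and tool y = world x.

```bash
cat >> h.py <<'E'
def go(x,y,z,yaw=90):
    d=rel((x,y,z)); s=bot.observe(); t=R.from_euler('xyz',s['tool_rot']); g=R.from_euler('xyz',[np.pi,0,np.radians(yaw)])
    print('shift',np.round(d,3),'turn',np.round((t.inv()*g).as_rotvec()/(np.pi/2),3),'pos',np.round(s['position'],4),'clk',round(s['clock'],2),'F',np.round(s['force'],1),'w',round(s['grip_width'],4),'gf',round(s['finger_force'],1))
E
python3 -m inch '[[-0.7,-0.8,0,0,0,0.707,1],[-0.7,-0.8,0,0,0,0.707,1],[-0.7,-0.8,0,0,0,0.707,1],[-0.7,-0.8,0,0,0,0.707,1],[-0.7,-0.8,0,0,0,0.707,1],[-0.7,-0.8,0,0,0,0.707,1],[-0.7,-0.8,0,0,0,0.707,1]]' 60
python3 -c "
from h import *
go(.446,-.0553,.2)"
```

```text
clock: 1.02
position: [0.332, 0.3542, 0.2118]
tool_rot: [-3.142, 0.0, 1.571]
force: [0.0, 0.1, 0.4]
grip_width: 0.0853
finger_force: 0.0
shift [-2.048  0.569  0.06 ] turn [-0.  0.  0.] pos [0.332  0.3542 0.2118] clk 1.02 F [0.  0.1 0.4] w 0.0853 gf 0.0
```

```bash
python3 -m inch '[[-1,0.3,0,0,0,0,1],[-1,0.3,0,0,0,0,1],[-1,0.3,0,0,0,0,1],[-1,0.3,0,0,0,0,1],[-1,0.3,0,0,0,0,1]]' >/dev/null
python3 -m inch '[[-1,0.27,0,0,0,0,1],[-1,0.27,0,0,0,0,1],[-1,0.27,0,0,0,0,1],[-1,0.27,0,0,0,0,1],[-1,0.27,0,0,0,0,1],[-1,0.27,0.2,0,0,0,1],[-1,0.27,0.2,0,0,0,1]]'
python3 - <<'E'
from h import *
go(.446,-.0553,.052)
f=grab('wrist'); save('w1',f['img']); w=cloud(f)
hsv=cv2.cvtColor(f['img'],cv2.COLOR_RGB2HSV); m=(abs(hsv[...,0].astype(int)-28)<6)&(hsv[...,1]>120)&(w[...,2]>.058)&(w[...,2]<.07)
q=w[m]; print(len(q), cv2.minEnclosingCircle(q[:,:2].astype(np.float32)*1000), np.nanmean(q,0))
E
```

```text
clock: 2.52
position: [0.4446, -0.0442, 0.1704]
tool_rot: [-3.137, 0.0, 1.574]
force: [-0.0, -0.4, 0.6]
grip_width: 0.0853
finger_force: 0.0
shift [-0.055  0.009  0.592] turn [-0.003  0.     0.002] pos [ 0.4446 -0.0442  0.1704] clk 2.52 F [-0.  -0.4  0.6] w 0.0853 gf 0.0
3551 ((444.43804931640625, -54.86696243286133), 26.017702102661133) [ 0.44465405 -0.05372303  0.06383208]
```

```bash
python3 -m inch '[[-0.053,0.004,0.2,0,0,0,1],[-0.053,0.004,0.4,0,0,0,1],[-0.053,0.004,0.585,0,0,0,1],[-0.053,0.004,0.585,0,0,0,1],[-0.053,0.004,0.585,0,0,0,0],[-0.053,0.004,0.585,0,0,0,0],[-0.053,0.004,0.585,0,0,0,0],[-0.053,0.004,0.585,0,0,0,0],[-0.053,0.004,0.585,0,0,0,0],[-0.053,0.004,0.585,0,0,0,0]]' 60
python3 -c "
from h import *
go(.5661,-.2893,.16)"
```

```text
clock: 3.82
position: [0.4467, -0.0564, 0.0549]
tool_rot: [-3.141, 0.0, 1.57]
force: [0.5, 0.6, -0.4]
grip_width: 0.0002
finger_force: 0.0
shift [-1.164  0.598 -0.525] turn [-0.  0. -0.] pos [ 0.4467 -0.0564  0.0549] clk 3.83 F [ 0.5  0.6 -0.4] w 0.0002 gf 0.0
```

Run:
```python
from h import *
f=grab('top'); g=grab('wrist')
save('miss',np.hstack([cv2.resize(f['img'][150:350,220:500],(400,286)),cv2.resize(g['img'],(381,286))]))
```

```text
(no output)
```

View pics/miss.png

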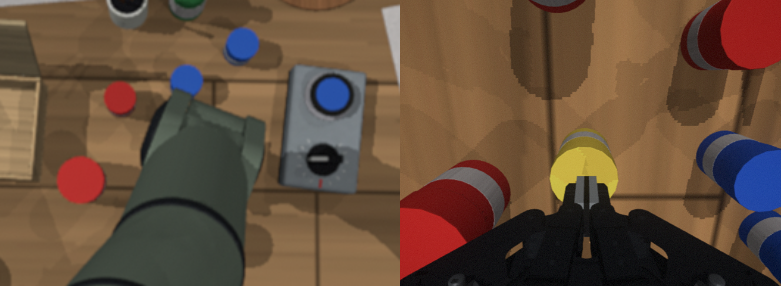

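The wrist view shows the shut fingers beside the yellow cap at (585,165), on its near (-y) side, so the pot now stands a little towards +y. I measure it again.

```bash
cat >> h.py <<'E'
HUE={'yel':(28,6),'red':(0,6),'blu':(110,12)}
def find(cam,col,near=None,zr=(.056,.072),r=.06):
    f=grab(cam); w=cloud(f); hsv=cv2.cvtColor(f['img'],cv2.COLOR_RGB2HSV); h,t=HUE[col]
    d=abs(hsv[...,0].astype(int)-h); d=np.minimum(d,180-d)
    m=(d<t)&(hsv[...,1]>110)&(w[...,2]>zr[0])&(w[...,2]<zr[1])
    if near is not None: m&=np.hypot(w[...,0]-near[0],w[...,1]-near[1])<r
    q=w[m]; c,rad=cv2.minEnclosingCircle(q[:,:2].astype(np.float32)*1000)
    print(cam,col,len(q),'circle',np.round(c,1),round(rad,1),'mean',np.round(np.nanmean(q,0),4),'zstd',np.nanstd(q[:,2]))
E
python3 -c "
from h import *
find('wrist','yel')"
python3 -m inch '[[0,0,-0.3,0,0,0,0],[0,0,-0.6,0,0,0,0.5],[0,0,-0.6,0,0,0,1],[0,0,-0.6,0,0,0,1],[0,0,-0.6,0,0,0,1],[0,0,-0.6,0,0,0,1]]'
python3 -c "
from h import *
find('wrist','yel');go(.446,-.03,.052)"
```

```text
wrist yel 6511 circle [444.3 -54.8] 26.0 mean [ 0.444  -0.0461  0.0636] zstd 0.0013225361481355893
clock: 4.72
position: [0.4463, -0.0566, 0.1741]
tool_rot: [-3.14, 0.0, 1.57]
force: [-0.2, 0.1, -0.1]
grip_width: 0.0854
finger_force: 0.0
wrist yel 3616 circle [444.4 -55. ] 26.1 mean [ 0.4447 -0.0538  0.0638] zstd 0.0009956096873588436
shift [ 0.133 -0.001  0.611] turn [-0.001  0.    -0.001] pos [ 0.4464 -0.0566  0.1743] clk 4.78 F [ 1.   0.7 -0.2] w 0.085 gf 0.0
```

Run:
```python
from h import *
s=bot.observe(); T=R.from_euler('xyz',s['tool_rot'])
for cam in('wrist','scene','top'):
    f=grab(cam); w=cloud(f); q=T.inv().apply((w.reshape(-1,3)-s['position'])).reshape(480,640,3)
    m=(np.hypot(q[...,0],q[...,1])<.07)&(q[...,2]<.06)&(q[...,2]>-.08)
    p=q[m]; i=np.argsort(-p[:,2])[:400]; print(cam,m.sum(),np.round(p[i][::60],3).tolist())
    if cam!='top': save('g_'+cam,f['img'])
    print('cam in tool',np.round(T.inv().apply(-f['R'].T@f['t']-s['position']),3))
```

```text
wrist 10808 [[-0.005, 0.043, -0.032], [-0.0, -0.043, -0.033], [0.007, -0.043, -0.034], [-0.001, 0.042, -0.035], [0.01, 0.043, -0.035], [0.011, 0.043, -0.036], [0.005, 0.043, -0.037]]
cam in tool [ 0.076 -0.    -0.162]
scene 108 [[-0.002, 0.048, -0.032], [-0.01, 0.05, -0.05]]
cam in tool [-0.101  0.687 -0.697]
top 0 []
cam in tool [ 0.06  -0.054 -0.994]
```

View pics/g_scene.png

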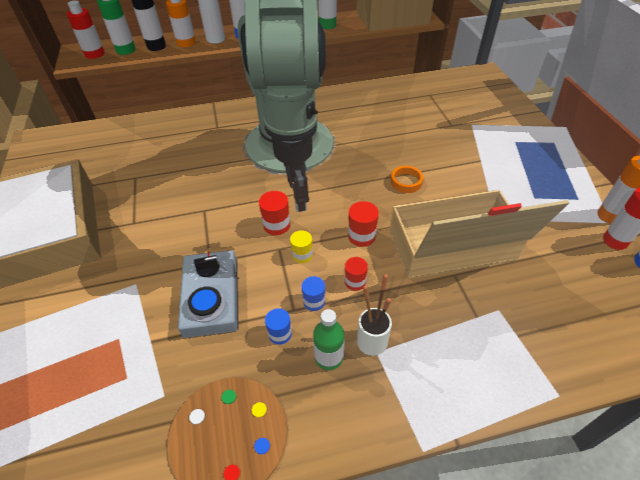

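Both cameras place the open fingertips 32 mm above the reported TCP, so the true tips are about 36 mm higher than the description says. That explains closing above the cap. I correct by going 36 mm lower, to TCP z≈0.014.

```bash
python3 -m inch '[[0.008,-0.006,0.3,0,0,0,1],[0.008,-0.006,0.6,0,0,0,1],[0.008,-0.006,0.8,0,0,0,1],[0.008,-0.006,0.8,0,0,0,1],[0.008,-0.006,0.8,0,0,0,0],[0.008,-0.006,0.8,0,0,0,0],[0.008,-0.006,0.8,0,0,0,0],[0.008,-0.006,0.8,0,0,0,0],[0.008,-0.006,0.8,0,0,0,0]]' 60
python3 -c "
from h import *
go(.5661,-.2893,.12)"
```

```text
clock: 6.05
position: [0.4466, -0.0547, 0.0167]
tool_rot: [3.139, -0.0, 1.57]
force: [-4.0, 0.8, 20.2]
grip_width: 0.0504
finger_force: 58.7
shift [-1.172  0.6   -0.515] turn [ 0.002 -0.    -0.   ] pos [ 0.4466 -0.0547  0.0167] clk 6.05 F [-4.   0.8 20.2] w 0.0504 gf 58.7
```

```bash
python3 -m inch '[[0,0,-0.2,0,0,0,0],[0,0,-0.4,0,0,0,0],[0,0,-0.52,0,0,0,0],[-0.3,0.15,-0.52,0,0,0,0],[-0.6,0.3,-0.52,0,0,0,0],[-0.8,0.4,-0.52,0,0,0,0],[-0.95,0.5,-0.52,0,0,0,0],[-0.95,0.5,-0.52,0,0,0,0]]'
python3 - <<'E'
from h import *
go(.5661,-.2893,.12)
f=grab('wrist'); g=grab('scene'); save('held',np.hstack([cv2.resize(f['img'],(400,300)),cv2.resize(g['img'][150:330,140:380],(400,300))])); find('scene','yel',zr=(.1,.2))
E
```

```text
clock: 7.05
position: [0.5461, -0.2473, 0.1201]
tool_rot: [3.14, 0.002, 1.568]
force: [-1.4, 0.3, -1.5]
grip_width: 0.0504
finger_force: 63.6
shift [-0.21   0.101  0.001] turn [ 0.001  0.001 -0.002] pos [ 0.5461 -0.2473  0.1201] clk 7.05 F [-1.4  0.3 -1.5] w 0.0504 gf 63.6
scene yel 286 circle [  45. -243.] 702.3 mean [ 0.5511 -0.2344  0.1454] zstd 0.025859701218964293
```

View pics/held.png

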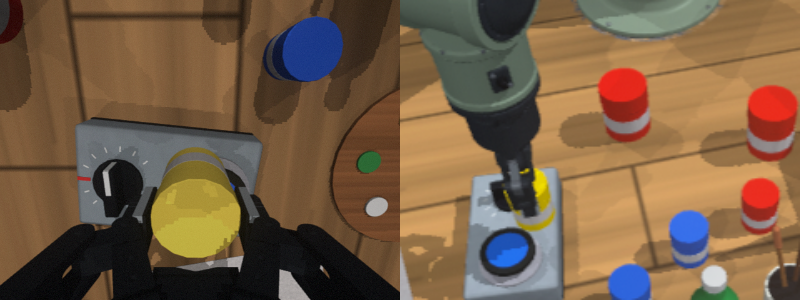

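Wrist view: the pot is held upright at (195,215), with the mixer below. I move over the pad, lower and press.

```bash
python3 -m inch '[[-0.1,0.05,0,0,0,0,0],[-0.21,0.1,0,0,0,0,0],[-0.21,0.1,0.0,0,0,0,0],[-0.21,0.1,0.1,0,0,0,0],[-0.21,0.1,0.16,0,0,0,0],[-0.21,0.1,0.16,0,0,0,0]]'
python3 -c "
from h import *
go(.5661,-.2893,.070)
f=grab('wrist'); save('padw',f['img'])"
```

```text
clock: 7.95
position: [0.5648, -0.2859, 0.0857]
tool_rot: [-3.14, -0.001, 1.571]
force: [-1.1, 1.0, 0.6]
grip_width: 0.0505
finger_force: 63.8
shift [-0.017  0.007  0.079] turn [-0.001 -0.001  0.   ] pos [ 0.5648 -0.2859  0.0857] clk 7.95 F [-1.1  1.   0.6] w 0.0505 gf 63.8
```

```bash
python3 -m inch '[[-0.016,0.007,-0.02,0,0,0,0],[-0.016,0.007,0,0,0,0,0],[-0.016,0.007,0.03,0,0,0,0],[-0.016,0.007,0.06,0,0,0,0],[-0.016,0.007,0.085,0,0,0,0],[-0.016,0.007,0.085,0,0,0,0],[-0.016,0.007,0.085,0,0,0,0]]'
python3 -c "
from h import *
go(.5661,-.2893,.070)"
```

```text
clock: 8.88
position: [0.5676, -0.2912, 0.0732]
tool_rot: [3.139, 0.001, 1.57]
force: [-14.4, 7.3, 57.2]
grip_width: 0.051
finger_force: 69.3
shift [ 0.009 -0.007  0.016] turn [ 0.002  0.001 -0.001] pos [ 0.5676 -0.2912  0.0732] clk 8.88 F [-14.4   7.3  57.2] w 0.051 gf 69.3
```

```bash
python3 -m inch '[[0,0,-0.011,0,0,0,0],[0,0,-0.011,0,0,0,0],[0,0,-0.011,0,0,0,0],[0,0,-0.011,0,0,0,0],[0,0,-0.011,0,0,0,0],[0,0,-0.011,0,0,0,0],[0,0,-0.011,0,0,0,0],[0,0,-0.011,0,0,0,0],[0,0,-0.011,0,0,0,0],[0,0,-0.011,0,0,0,0],[0,0,-0.011,0,0,0,0],[0,0,-0.011,0,0,0,0]]'
python3 - <<'E'
from h import *
go(.5661,-.2893,.070)
f=grab('scene'); w=cloud(f); save('press',cv2.resize(f['img'][200:350,140:340],(800,600)))
p=w[280:330,180:240].reshape(-1,3); q=p[np.hypot(p[:,0]-.566,p[:,1]+.2893)<.035]; q=q[q[:,2]<.08]; print(len(q),np.percentile(q[:,2],[10,50,90]))
E
```

```text
clock: 10.38
position: [0.5673, -0.2908, 0.0736]
tool_rot: [3.14, 0.001, 1.57]
force: [-5.5, 1.4, 27.5]
grip_width: 0.0504
finger_force: 66.0
shift [ 0.008 -0.006  0.018] turn [ 0.001  0.    -0.001] pos [ 0.5673 -0.2908  0.0736] clk 10.38 F [-5.5  1.4 27.5] w 0.0504 gf 66.0
446 [0.04967766 0.05631319 0.07379925]
```

View pics/press.png

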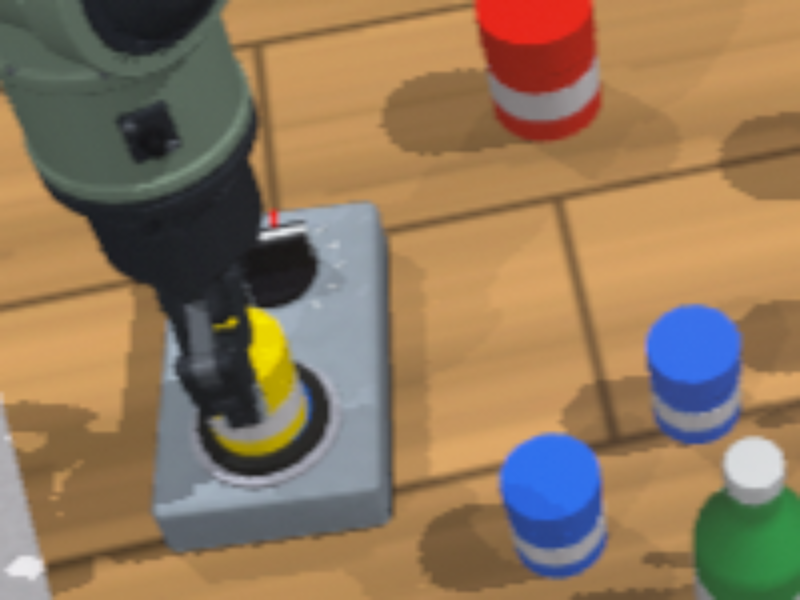

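The pad is fully down (z≈0.056) with the pot standing in its middle at (260,390), and it has been held for over a second. I lift it and carry it to the chest.

```bash
python3 -m inch '[[0,0,-0.15,0,0,0,0],[0,0,-0.4,0,0,0,0],[0.3,0,-0.4,0,0,0,0],[0.6,0,-0.4,0,0,0,0],[0.9,-0.1,-0.4,0,0,0,0],[1,-0.1,-0.4,0,0,0,0],[1,-0.1,-0.4,0,0,0,0]]' >/dev/null
python3 -m inch '[[0.3,-0.1,0,0,0,0,0],[0.6,-0.2,0,0,0,0,0],[0.9,-0.2,0,0,0,0,0],[1,-0.2,0,0,0,0,0],[1,-0.2,0,0,0,0,0]]' >/dev/null
python3 -m inch '[[0.3,0,0,0,0,0,0],[0.6,0,0,0,0,0,0],[0.9,0,0,0,0,0,0],[1,0,0,0,0,0,0],[1,0,0,0,0,0,0]]'
python3 - <<'E'
from h import *
go(.507,.39,.153)
f=grab('top'); w=cloud(f)
# chest edges: rim lines
z=w[...,2]
for u in(140,160,225,240):
    c=w[190:285,u]; c=c[abs(c[:,2]-.09)<.005]; print(u,np.round(c[:,0].min(),4),np.round(c[:,0].max(),4),np.round(c[0,1],3), len(c))
for v in(215,230,255):
    c=w[v,105:260]; c=c[abs(c[:,2]-.09)<.005]; print(v,np.round([c[:,1].min(),c[:,1].max(),c[0,0]],4),len(c))
E
```

```text
clock: 12.55
position: [0.5078, 0.309, 0.1516]
tool_rot: [-3.142, 0.001, 1.57]
force: [0.2, -1.6, -0.9]
grip_width: 0.0502
finger_force: 63.5
shift [ 0.405 -0.005 -0.007] turn [-0.     0.001 -0.001] pos [0.5078 0.309  0.1516] clk 12.55 F [ 0.2 -1.6 -0.9] w 0.0502 gf 63.5Traceback (most recent call last):
  File "<stdin>", line 7, in <module>
    return umr_minimum(a, axis, None, out, keepdims, initial, where)
ValueError: zero-size array to reduction operation minimum which has no identity
```

Run:
```python
import numpy as np
w=np.load('pics/top.npy')
for u in(135,160,200,225,240):
    c=w[190:285,u]; c=c[abs(c[:,2]-.09)<.006]; x=np.sort(c[:,0]); print(u,np.round(x*1000).astype(int),c[:1,1])
for v in(215,230,255):
    c=w[v,105:260]; c=c[abs(c[:,2]-.09)<.006]; print(v,np.round(c[:,1]*1000).astype(int))
```

```text
135 [432 434 437 587 589 591] [0.42709301]
160 [431 433 435 585 588 589 592 594] [0.36980294]
200 [426 428 431 580 582 584 586] [0.28004591]
225 [423 425 427 577 579 582] [0.22521963]
240 [423 425 430 432 576 577 579] [0.19023044]
215 [453 451 448 449 179 177 174]
230 [452 451 451 180 178 176]
255 [457 454 181 180 179]
```

```bash
python3 -m inch '[[0.2,0.01,0,0,0,0,0],[0.405,0.01,0,0,0,0,0],[0.405,0.01,0,0,0,0,0],[0.405,0.01,0.3,0,0,0,0],[0.405,0.01,0.55,0,0,0,0],[0.405,0.01,0.62,0,0,0,0],[0.405,0.01,0.64,0,0,0,0],[0.405,0.01,0.64,0,0,0,0]]'
python3 -c "
from h import *
go(.51,.39,.0227)"
```

```text
clock: 13.6
position: [0.5103, 0.3909, 0.0258]
tool_rot: [3.14, -0.001, 1.569]
force: [-0.3, 0.9, -0.8]
grip_width: 0.0503
finger_force: 63.5
shift [-0.004 -0.002  0.015] turn [ 0.001 -0.001 -0.001] pos [0.5103 0.3909 0.0258] clk 13.6 F [-0.3  0.9 -0.8] w 0.0503 gf 63.5
```

```bash
python3 -m inch '[[0,0,0.012,0,0,0,0],[0,0,0.012,0,0,0,0],[0,0,0.012,0,0,0,0.65],[0,0,0.012,0,0,0,0.8],[0,0,0.012,0,0,0,0.85],[0,0,0.012,0,0,0,0.85],[0,0,-0.3,0,0,0,0.85],[0,0,-0.6,0,0,0,0.85],[-0.2,0,-0.7,0,0,0,1],[-0.5,0,-0.7,0,0,0,1],[-0.8,0,-0.7,0,0,0,1],[-1,0,-0.7,0,0,0,1],[-1,0,-0.7,0,0,0,1]]'
python3 - <<'E'
from h import *
find('wrist','yel',(.51,.39),zr=(.05,.09))
find('top','red',(.555,.049),zr=(.055,.072)); find('top','blu',(.585,-.058),zr=(.055,.072))
go(.5555,.049,.13)
E
```

```text
clock: 15.22
position: [0.5094, 0.1878, 0.1646]
tool_rot: [3.141, 0.0, 1.566]
force: [-0.6, 0.9, 0.2]
grip_width: 0.0854
finger_force: 0.0
wrist yel 0 circle [0. 0.] 0.0 mean [nan nan nan] zstd nan
top red 390 circle [555.3  48.7] 25.5 mean [0.5551 0.0487 0.0639] zstd 0.0021801557495063485
top blu 380 circle [584.2 -57.3] 25.6 mean [ 0.5836 -0.0573  0.0637] zstd 0.002288946483414925
shift [-0.714  0.232  0.17 ] turn [ 0. -0.  0.] pos [0.5091 0.1918 0.1641] clk 15.38 F [ 0.6  0.8 -0.4] w 0.0851 gf 0.0h.py:29: RuntimeWarning: Mean of empty slice
  print(cam,col,len(q),'circle',np.round(c,1),round(rad,1),'mean',np.round(np.nanmean(q,0),4),'zstd',np.nanstd(q[:,2]))
  var = nanvar(a, axis=axis, dtype=dtype, out=out, ddof=ddof,
```

```bash
python3 -m inch '[[-0.3,0.1,0,0,0,0,1],[-0.6,0.2,0,0,0,0,1],[-0.714,0.232,0.1,0,0,0,1],[-0.714,0.232,0.3,0,0,0,1],[-0.714,0.232,0.3,0,0,0,1]]'
python3 - <<'E'
from h import *
find('wrist','red',(.5555,.0487)); find('top','yel',(.51,.39),zr=(.05,.09))
go(.5555,.0487,.016)
E
```

```text
clock: 16.0
position: [0.5541, 0.0488, 0.1021]
tool_rot: [-3.137, 0.001, 1.571]
force: [0.1, 0.7, -0.1]
grip_width: 0.0851
finger_force: 0.0
wrist red 6161 circle [554.8  49.1] 26.0 mean [0.555  0.0507 0.0638] zstd 0.0010562115503788751
top yel 456 circle [510.6 389.5] 26.9 mean [0.5086 0.3881 0.0686] zstd 0.004575399302442036
shift [-0.001 -0.001  0.444] turn [-0.  0.  0.] pos [0.5557 0.0489 0.1048] clk 16.1 F [ 0.1  0.7 -0.2] w 0.0851 gf 0.0
```

```bash
python3 -m inch '[[0,0,0.25,0,0,0,1],[0,0,0.44,0,0,0,1],[0,0,0.44,0,0,0,1],[0,0,0.44,0,0,0,0],[0,0,0.44,0,0,0,0],[0,0,0.44,0,0,0,0],[0,0,0.44,0,0,0,0],[0,0,0.44,0,0,0,0],[0,0,0.44,0,0,0,0]]' 60
python3 -m inch '[[0,0,-0.2,0,0,0,0],[0,0,-0.5,0,0,0,0],[0,0,-0.6,0,0,0,0],[-0.3,0,-0.6,0,0,0,0],[-0.6,0,-0.6,0,0,0,0],[-0.9,0,-0.6,0,0,0,0],[-1,0,-0.6,0,0,0,0],[-1,0,-0.6,0,0,0,0]]'
python3 -c "
from h import *
go(.5661,-.2893,.12)"
```

```text
clock: 17.23
position: [0.5565, 0.0485, 0.0182]
tool_rot: [3.139, -0.001, 1.57]
force: [-3.6, 0.8, 18.9]
grip_width: 0.0504
finger_force: 59.1
clock: 18.23
position: [0.5552, -0.1531, 0.1369]
tool_rot: [3.141, 0.0, 1.568]
force: [-0.8, 1.2, -2.0]
grip_width: 0.0505
finger_force: 63.4
shift [-0.681  0.056  0.085] turn [ 0.001  0.    -0.002] pos [ 0.5552 -0.1531  0.1369] clk 18.23 F [-0.8  1.2 -2. ] w 0.0505 gf 63.4
```

```bash
python3 -m inch '[[-0.3,0.02,0,0,0,0,0],[-0.55,0.05,0,0,0,0,0],[-0.681,0.054,0,0,0,0,0],[-0.681,0.054,0,0,0,0,0],[-0.681,0.054,0.1,0,0,0,0],[-0.681,0.054,0.2,0,0,0,0],[-0.681,0.054,0.2,0,0,0,0]]'
python3 -c "
from h import *
go(.5661,-.2893,.0727)"
```

```text
clock: 19.1
position: [0.5652, -0.2865, 0.0939]
tool_rot: [-3.138, -0.002, 1.571]
force: [-0.3, -0.6, -0.4]
grip_width: 0.0502
finger_force: 63.3
shift [-0.014  0.005  0.106] turn [-0.002 -0.001  0.   ] pos [ 0.5652 -0.2865  0.0939] clk 19.1 F [-0.3 -0.6 -0.4] w 0.0502 gf 63.3
```

```bash
python3 -m inch '[[0,0,0.03,0,0,0,0],[0,0,0.06,0,0,0,0],[0,0,0.09,0,0,0,0],[0,0,0.11,0,0,0,0],[0,0,0.12,0,0,0,0],[0,0,0.12,0,0,0,0],[0,0,0.12,0,0,0,0]]'
python3 -c "
from h import *
go(.5661,-.2893,.0727)"
```

```text
clock: 19.98
position: [0.5666, -0.2886, 0.0748]
tool_rot: [3.139, 0.0, 1.57]
force: [-12.5, 8.8, 46.1]
grip_width: 0.05
finger_force: 68.2
shift [-0.004 -0.002  0.011] turn [ 0.001  0.    -0.001] pos [ 0.5666 -0.2886  0.0748] clk 19.98 F [-12.5   8.8  46.1] w 0.05 gf 68.2
```

```bash
python3 -m inch '[[0,0,-0.006,0,0,0,0],[0,0,-0.006,0,0,0,0],[0,0,-0.006,0,0,0,0],[0,0,-0.006,0,0,0,0],[0,0,-0.006,0,0,0,0],[0,0,-0.006,0,0,0,0],[0,0,-0.006,0,0,0,0],[0,0,-0.006,0,0,0,0],[0,0,-0.006,0,0,0,0],[0,0,-0.006,0,0,0,0],[0,0,-0.006,0,0,0,0]]'
python3 - <<'E'
from h import *
f=grab('scene'); w=cloud(f)
p=w[280:330,180:240].reshape(-1,3); q=p[np.hypot(p[:,0]-.566,p[:,1]+.2893)<.035]; q=q[(q[:,2]<.08)&(q[:,2]>.052)]; print(len(q),np.percentile(q[:,2],[10,50,90]))
E
python3 -m inch '[[0,0,-0.15,0,0,0,0],[0,0,-0.4,0,0,0,0],[0.3,0,-0.4,0,0,0,0],[0.6,0,-0.4,0,0,0,0],[0.9,-0.1,-0.4,0,0,0,0],[1,-0.1,-0.4,0,0,0,0],[1,-0.1,-0.4,0,0,0,0]]' >/dev/null
python3 -m inch '[[0.3,-0.1,0,0,0,0,0],[0.6,-0.2,0,0,0,0,0],[0.9,-0.2,0,0,0,0,0],[1,-0.2,0,0,0,0,0],[1,-0.2,0,0,0,0,0]]' >/dev/null
python3 -m inch '[[0.3,0,0,0,0,0,0],[0.6,0,0,0,0,0,0],[0.9,0,0,0,0,0,0],[1,0,0,0,0,0,0],[1,0,0,0,0,0,0],[1,0,0,0,0,0,0]]'
python3 -c "
from h import *
find('scene','yel',(.51,.39),zr=(.05,.09))
go(.507,.315,.0245)"
```

```text
clock: 21.35
position: [0.5665, -0.2884, 0.075]
tool_rot: [3.14, 0.0, 1.57]
force: [-7.5, 5.4, 29.2]
grip_width: 0.0503
finger_force: 66.1
387 [0.05438771 0.05693082 0.07358933]
clock: 23.65
position: [0.5073, 0.3092, 0.1533]
tool_rot: [3.141, 0.001, 1.567]
force: [0.3, -1.2, -2.0]
grip_width: 0.0508
finger_force: 63.4
scene yel 0 circle [0. 0.] 0.0 mean [nan nan nan] zstd nan
shift [ 0.028 -0.001  0.645] turn [ 0.     0.    -0.002] pos [0.5072 0.3094 0.1535] clk 23.7 F [ 0.3  0.8 -1.4] w 0.0507 gf 63.4h.py:29: RuntimeWarning: Mean of empty slice
  print(cam,col,len(q),'circle',np.round(c,1),round(rad,1),'mean',np.round(np.nanmean(q,0),4),'zstd',np.nanstd(q[:,2]))
  var = nanvar(a, axis=axis, dtype=dtype, out=out, ddof=ddof,
```

```bash
python3 -m inch '[[0.028,0,0,0,0,0,0],[0.028,0,0.3,0,0,0,0],[0.028,0,0.55,0,0,0,0],[0.028,0,0.62,0,0,0,0],[0.028,0,0.645,0,0,0,0],[0.028,0,0.645,0,0,0,0],[0.028,0,0.645,0,0,0,0],[0.028,0,0.645,0,0,0,0.65],[0.028,0,0.645,0,0,0,0.8],[0.028,0,0.645,0,0,0,0.85],[0.028,0,0.645,0,0,0,0.85],[0.028,0,0.3,0,0,0,0.85],[0.028,0,0.1,0,0,0,0.85],[0,0,0,0,0,0,1],[-0.3,0.1,0,0,0,0,1],[-0.6,0.2,0,0,0,0,1],[-0.9,0.2,0,0,0,0,1],[-1,0.2,0,0,0,0,1],[-1,0.2,0,0,0,0,1]]'
python3 -m inch '[[-0.3,0.1,0,0,0,0,1],[-0.6,0.18,0,0,0,0,1],[-0.8,0.18,0,0,0,0,1],[-0.8,0.18,0,0,0,0,1]]'
python3 - <<'E'
from h import *
f=grab('top'); save('t2',f['img'])
find('top','yel',(.51,.39),zr=(.05,.09));find('top','red',(.507,.315),zr=(.05,.09))
find('top','blu',(.585,-.058),zr=(.055,.072))
go(.5845,-.0573,.017)
E
```

```text
clock: 26.08
position: [0.5461, 0.1107, 0.1531]
tool_rot: [-3.141, 0.0, 1.568]
force: [-0.7, 0.9, -1.5]
grip_width: 0.0853
finger_force: 0.0
clock: 26.58
position: [0.5822, -0.0499, 0.153]
tool_rot: [-3.141, 0.001, 1.567]
force: [-0.5, 1.1, 0.2]
grip_width: 0.0852
finger_force: 0.0
top yel 455 circle [509.5 391.2] 26.7 mean [0.5087 0.3882 0.0686] zstd 0.0042939636305199735
top red 429 circle [505.9 318.3] 26.8 mean [0.5054 0.3161 0.069 ] zstd 0.0038431597472426637
top blu 0 circle [0. 0.] 0.0 mean [nan nan nan] zstd nan
shift [-0.058  0.011  0.68 ] turn [-0.    -0.     0.001] pos [ 0.5823 -0.0458  0.153 ] clk 26.77 F [-0.4  0.4 -0.1] w 0.0854 gf 0.0h.py:29: RuntimeWarning: Mean of empty slice
  print(cam,col,len(q),'circle',np.round(c,1),round(rad,1),'mean',np.round(np.nanmean(q,0),4),'zstd',np.nanstd(q[:,2]))
  var = nanvar(a, axis=axis, dtype=dtype, out=out, ddof=ddof,
```

View pics/t2.png

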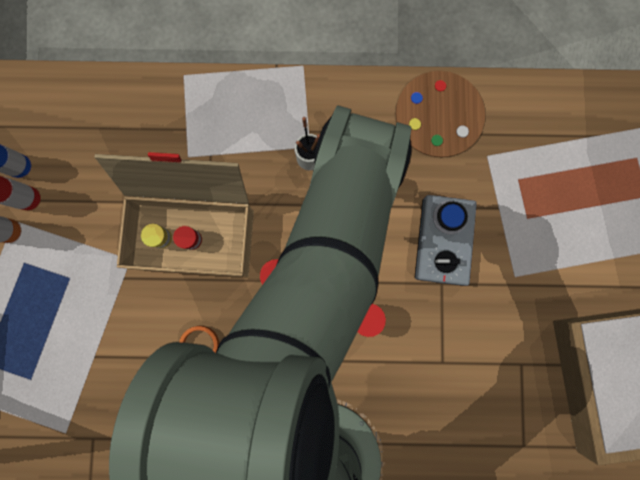

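Top view: yellow at (152,235) and red at (185,238) stand upright in the chest. The arm hides the blue pot, so I find it with the wrist camera.

Run:
```python
from h import *
find('wrist','blu',(.5845,-.0573)); find('scene','blu',(.5845,-.0573))
go(.5845,-.0573,.017)
```

```text
wrist blu 4006 circle [584.5 -57.2] 26.0 mean [ 0.5842 -0.056   0.0637] zstd 0.0010838107097485422
scene blu 385 circle [585.7 -57.1] 26.6 mean [ 0.5867 -0.0572  0.0627] zstd 0.0018397048061266233
shift [-0.055  0.011  0.681] turn [-0.    -0.     0.001] pos [ 0.5823 -0.0463  0.1532] clk 26.88 F [ 0.2 -0.   0.3] w 0.0854 gf 0.0
```

```bash
python3 -m inch '[[-0.05,0.01,0.2,0,0,0,1],[-0.05,0.01,0.4,0,0,0,1],[-0.05,0.01,0.6,0,0,0,1],[-0.05,0.01,0.68,0,0,0,1],[-0.05,0.01,0.68,0,0,0,1],[-0.05,0.01,0.68,0,0,0,0],[-0.05,0.01,0.68,0,0,0,0],[-0.05,0.01,0.68,0,0,0,0],[-0.05,0.01,0.68,0,0,0,0],[-0.05,0.01,0.68,0,0,0,0],[-0.05,0.01,0.68,0,0,0,0]]' 60
python3 -m inch '[[0,0,-0.2,0,0,0,0],[0,0,-0.5,0,0,0,0],[0,0,-0.6,0,0,0,0],[-0.3,0,-0.6,0,0,0,0],[-0.6,-0.03,-0.6,0,0,0,0],[-0.9,-0.07,-0.6,0,0,0,0],[-1,-0.09,-0.6,0,0,0,0],[-1,-0.09,-0.6,0,0,0,0],[-1,-0.09,-0.6,0,0,0,0]]'
python3 -c "
from h import *
go(.5661,-.2893,.12)"
```

```text
clock: 28.25
position: [0.5849, -0.0581, 0.0189]
tool_rot: [3.14, -0.0, 1.57]
force: [-3.2, 1.3, 13.8]
grip_width: 0.0501
finger_force: 60.0
clock: 29.38
position: [0.5666, -0.2565, 0.1374]
tool_rot: [3.141, -0.001, 1.572]
force: [0.7, 0.8, -1.2]
grip_width: 0.0501
finger_force: 63.2
shift [-0.164 -0.002  0.087] turn [ 0.    -0.001  0.001] pos [ 0.5666 -0.2565  0.1374] clk 29.38 F [ 0.7  0.8 -1.2] w 0.0501 gf 63.2
```

```bash
python3 -m inch '[[-0.1,0,0,0,0,0,0],[-0.16,0,0,0,0,0,0],[-0.16,0,0.1,0,0,0,0],[-0.16,0,0.2,0,0,0,0],[-0.16,0,0.23,0,0,0,0],[-0.16,0,0.25,0,0,0,0],[-0.16,0,0.27,0,0,0,0],[-0.16,0,0.29,0,0,0,0],[-0.16,0,0.31,0,0,0,0],[-0.16,0,0.31,0,0,0,0],[-0.16,0,0.31,0,0,0,0]]'
python3 -c "
from h import *
go(.5661,-.2893,.0727)"
```

```text
clock: 30.75
position: [0.5661, -0.2901, 0.0759]
tool_rot: [3.141, -0.0, 1.57]
force: [-4.5, 2.0, 10.1]
grip_width: 0.0503
finger_force: 64.4
shift [ 0.004 -0.     0.016] turn [ 0. -0. -0.] pos [ 0.5661 -0.2901  0.0759] clk 30.75 F [-4.5  2.  10.1] w 0.0503 gf 64.4
```

Borderline, so I press 1.5 mm further and hold.

```bash
python3 -m inch '[[0,0,0.009,0,0,0,0],[0,0,0.009,0,0,0,0],[0,0,0.009,0,0,0,0],[0,0,0.009,0,0,0,0],[0,0,0.009,0,0,0,0],[0,0,0.009,0,0,0,0],[0,0,0.009,0,0,0,0],[0,0,0.009,0,0,0,0],[0,0,0.009,0,0,0,0],[0,0,0.009,0,0,0,0],[0,0,0.009,0,0,0,0],[0,0,0.009,0,0,0,0],[0,0,0.009,0,0,0,0]]'
python3 - <<'E'
from h import *
f=grab('scene'); w=cloud(f)
p=w[280:330,180:240].reshape(-1,3); q=p[np.hypot(p[:,0]-.566,p[:,1]+.2893)<.035]; q=q[(q[:,2]<.08)&(q[:,2]>.052)]; print(len(q),np.percentile(q[:,2],[10,50,90]))
E
```

```text
clock: 32.38
position: [0.5663, -0.2903, 0.0756]
tool_rot: [3.14, -0.0, 1.57]
force: [-11.2, 8.1, 32.4]
grip_width: 0.0504
finger_force: 66.9
390 [0.05406029 0.0565461  0.07437322]
```

```bash
python3 -m inch '[[0,0,-0.15,0,0,0,0],[0,0,-0.4,0,0,0,0],[0.3,0,-0.4,0,0,0,0],[0.6,0,-0.4,0,0,0,0],[0.9,-0.1,-0.4,0,0,0,0],[1,-0.1,-0.4,0,0,0,0],[1,-0.1,-0.4,0,0,0,0]]' >/dev/null
python3 -m inch '[[0.3,-0.1,0,0,0,0,0],[0.6,-0.2,0,0,0,0,0],[0.9,-0.2,0,0,0,0,0],[1,-0.2,0,0,0,0,0],[1,-0.2,0,0,0,0,0]]' >/dev/null
python3 -m inch '[[0.3,0,0,0,0,0,0],[0.6,0,0,0,0,0,0],[0.63,0,0,0,0,0,0],[0.63,0,0,0,0,0,0],[0.63,0,0,0,0,0,0]]'
python3 -c "
from h import *
go(.503,.24,.0255)"
```

```text
clock: 34.55
position: [0.507, 0.2336, 0.1536]
tool_rot: [3.141, 0.001, 1.567]
force: [-0.3, 0.1, -1.3]
grip_width: 0.0506
finger_force: 63.2
shift [ 0.033 -0.02   0.641] turn [ 0.     0.    -0.002] pos [0.507  0.2336 0.1536] clk 34.55 F [-0.3  0.1 -1.3] w 0.0506 gf 63.2
```

```bash
python3 -m inch '[[0.025,-0.01,0,0,0,0,0],[0.025,-0.01,0.3,0,0,0,0],[0.025,-0.01,0.55,0,0,0,0],[0.025,-0.01,0.62,0,0,0,0],[0.025,-0.01,0.642,0,0,0,0],[0.025,-0.01,0.642,0,0,0,0],[0.025,-0.01,0.642,0,0,0,0],[0.025,-0.01,0.642,0,0,0,0.65],[0.025,-0.01,0.642,0,0,0,0.8],[0.025,-0.01,0.642,0,0,0,0.85],[0.025,-0.01,0.642,0,0,0,0.85],[0.025,-0.01,0.3,0,0,0,0.85],[0.025,-0.01,0.1,0,0,0,0.85],[0,0,0,0,0,0,0.85],[-0.3,-0.1,0,0,0,0,0.85],[-0.6,-0.1,0,0,0,0,0.85],[-0.9,-0.1,0,0,0,0,0.85],[-1,-0.1,0,0,0,0,0.85],[-1,-0.1,0,0,0,0,0.85]]' >/dev/null
python3 -m inch '[[-0.3,0,0,0,0,0,0.6],[-0.6,0,0,0,0,0,0.6],[-0.9,0,0,0,0,0,0.6],[-1,0,0,0,0,0,0.6],[-1,0,0,0,0,0,0.6]]' >/dev/null
python3 -m inch '[[-0.3,-0.05,0,0,0,0,0.6],[-0.5,-0.05,0,0,0,0,0.6],[-0.56,-0.05,0,0,0,0,0.6],[-0.56,-0.05,0,0,0,0,0.6],[-0.56,-0.05,0,0,0,0,0.6]]'
python3 - <<'E'
from h import *
go(.4627,-.2785,.032,91.2); print(np.round(bot.observe()['qpos'],2))
find('top','yel',(.51,.39),zr=(.05,.09));find('top','red',(.507,.315),zr=(.05,.09));find('top','blu',(.503,.24),zr=(.05,.09))
f=grab('wrist'); w=cloud(f); m=(w[...,2]>.072)&(w[...,2]<.082)&(np.hypot(w[...,0]-.463,w[...,1]+.2785)<.04)
print(cv2.minAreaRect(w[m][:,:2].astype(np.float32)*1000),m.sum())
save('dialw',f['img'])
E
```

```text
clock: 38.17
position: [0.4766, -0.2741, 0.1534]
tool_rot: [-3.141, -0.001, 1.572]
force: [0.3, 0.3, 0.1]
grip_width: 0.0511
finger_force: 0.0
shift [-0.023 -0.069  0.607] turn [-0.    -0.001 -0.012] pos [ 0.4766 -0.2741  0.1534] clk 38.17 F [0.3 0.3 0.1] w 0.0511 gf 0.0
[ 0.07  0.52  0.48  1.88 -0.32  0.82  0.72]
top yel 459 circle [509.9 390.2] 26.5 mean [0.5088 0.3881 0.0687] zstd 0.004352463841696874
top red 433 circle [506.1 318. ] 26.3 mean [0.5053 0.3162 0.0689] zstd 0.003828028507033283
top blu 411 circle [504.8 241.5] 26.1 mean [0.5031 0.24   0.0691] zstd 0.0033909251680392417
((461.4292907714844, -277.9023132324219), (14.050379753112793, 49.98523712158203), 0.2564215362071991) 1478
```

View pics/dialw.png

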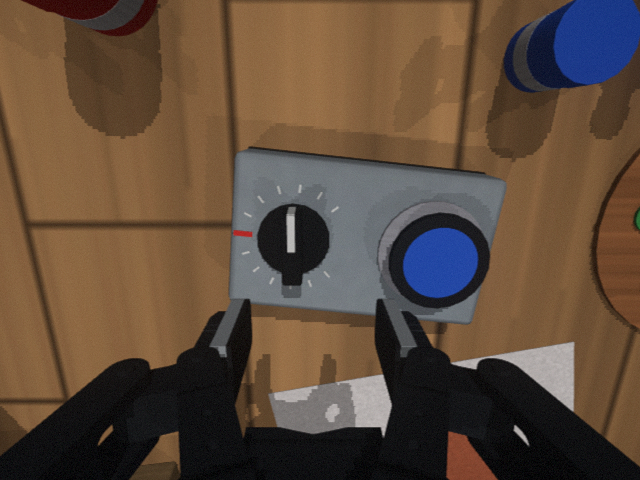

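Wrist view: the white pointer end is at (291,210), the bar centre at (292,240) and the red mark at (242,233). All three pots are confirmed in the chest, so I grip the dial.

```bash
python3 -m inch '[[-0.02,-0.072,0,0,0,-0.007,0.5],[-0.02,-0.072,0.2,0,0,-0.007,0.5],[-0.02,-0.072,0.4,0,0,-0.007,0.5],[-0.02,-0.072,0.565,0,0,-0.007,0.5],[-0.02,-0.072,0.565,0,0,-0.007,0.5],[-0.02,-0.072,0.565,0,0,-0.007,0.5]]' 25
python3 -c "
from h import *
go(.4620,-.2780,.040,90.7)"
```

```text
clock: 39.12
position: [0.4616, -0.2806, 0.0417]
tool_rot: [3.141, 0.001, 1.581]
force: [-0.5, 0.1, 1.0]
grip_width: 0.0429
finger_force: 0.0
shift [0.013 0.002 0.009] turn [ 0.     0.    -0.001] pos [ 0.4616 -0.2806  0.0417] clk 39.12 F [-0.5  0.1  1. ] w 0.0429 gf 0.0
```

```bash
python3 -m inch '[[0.013,0.002,0,0,0,0,0.5],[0.013,0.002,0,0,0,0,0],[0.013,0.002,0,0,0,0,0],[0.013,0.002,0,0,0,0,0],[0.013,0.002,0,0,0,0,0],[0.013,0.002,0,0,0,0,0],[0.013,0.002,0,0,0,0,0]]' 25
python3 -m inch '[[0,0,0,0,0,-0.07,0],[0,0,0,0,0,-0.15,0],[0,0,0,0,0,-0.23,0],[0,0,0,0,0,-0.31,0],[0,0,0,0,0,-0.39,0],[0,0,0,0,0,-0.47,0],[0,0,0,0,0,-0.55,0],[0,0,0,0,0,-0.63,0],[0,0,0,0,0,-0.71,0],[0,0,0,0,0,-0.79,0],[0,0,0,0,0,-0.87,0],[0,0,0,0,0,-0.92,0],[0,0,0,0,0,-0.92,0],[0,0,0,0,0,-0.92,0],[0,0,0,0,0,-0.92,0]]'
python3 -c "
from h import *
go(.4620,-.2780,.040,174.1); print(np.round(bot.observe()['qpos'],2))"
```

```text
clock: 40.0
position: [0.4618, -0.2774, 0.0412]
tool_rot: [3.142, -0.0, 1.581]
force: [-4.7, 2.8, 15.0]
grip_width: 0.0133
finger_force: 26.8
clock: 41.88
position: [0.4603, -0.2786, 0.0412]
tool_rot: [-3.14, -0.002, 3.025]
force: [-11.9, -3.6, 17.3]
grip_width: 0.0131
finger_force: 27.3
shift [-0.008  0.004  0.006] turn [-0.001 -0.001 -0.009] pos [ 0.4603 -0.2786  0.0412] clk 41.88 F [-11.9  -3.6  17.3] w 0.0131 gf 27.3
[ 0.45  0.64 -0.02  1.95  0.02  0.56  1.87]
```

```bash
python3 -m inch '[[0,0,0,0,0,-0.009,0],[0,0,0,0,0,-0.009,0],[0,0,0,0,0,-0.009,0.5],[0,0,0,0,0,-0.009,0.5],[0,0,0,0,0,-0.009,0.5],[0,0,-0.3,0,0,-0.009,0.5],[0,0,-0.55,0,0,-0.009,0.5],[0.3,0,-0.7,0,0,-0.009,0.5],[0.3,0,-0.7,0,0,-0.009,0.5],[0.3,0,-0.7,0,0,-0.009,0.5]]'
python3 - <<'E'
from h import *
for cam in('wrist','top'):
    f=grab(cam); w=cloud(f); d=np.hypot(w[...,0]-.463,w[...,1]+.2785)
    m=(w[...,2]>.071)&(w[...,2]<.083)&(d<.04)
    print(cam,cv2.minAreaRect(w[m][:,:2].astype(np.float32)*1000),m.sum())
    m=(abs(w[...,2]-.045)<.003)&(abs(w[...,0]-.514)<.14)&(abs(w[...,1]+.284)<.09)
    print(cv2.minAreaRect(w[m][:,:2].astype(np.float32)*1000),m.sum())
    hsv=cv2.cvtColor(f['img'],cv2.COLOR_RGB2HSV)
    m=(hsv[...,1]>150)&((hsv[...,0]<8)|(hsv[...,0]>172))&(abs(w[...,2]-.045)<.006)&(d<.07); print('mark',w[m].mean(0),m.sum())
    m=(hsv[...,1]<60)&(hsv[...,2]>150)&(w[...,2]>.07)&(d<.04); print('ptr',w[m].mean(0),m.sum())
    save('d2'+cam,f['img'])
print(bot.observe()['position'],bot.observe()['tool_rot'])
E
```

```text
clock: 43.12
position: [0.4027, -0.2706, 0.1808]
tool_rot: [-3.141, 0.001, 3.04]
force: [0.9, 1.0, -0.0]
grip_width: 0.0428
finger_force: 0.0
wrist ((460.43865966796875, -279.31201171875), (13.6884183883667, 50.13972473144531), 84.37430572509766) 1066
((510.6081237792969, -284.155029296875), (117.77577209472656, 193.46763610839844), 84.0606918334961) 14462
mark [ 0.42383772 -0.27480477  0.04547789] 61
ptr [ 0.44880626 -0.27753889  0.07772946] 147
top ((462.502197265625, -278.4780578613281), (14.548336029052734, 48.73927688598633), 83.40303802490234) 152
((514.2140502929688, -283.35516357421875), (119.0609130859375, 198.44639587402344), 84.04265594482422) 2355
mark [nan nan nan] 0
ptr [ 0.44842627 -0.27766935  0.07667995] 17
[ 0.40299366 -0.27039206  0.17999286] [ 3.14130475e+00 -3.28799133e-04  3.04102195e+00]<stdin>:9: RuntimeWarning: Mean of empty slice.
  ret = um.true_divide(
```

View pics/d2wrist.png

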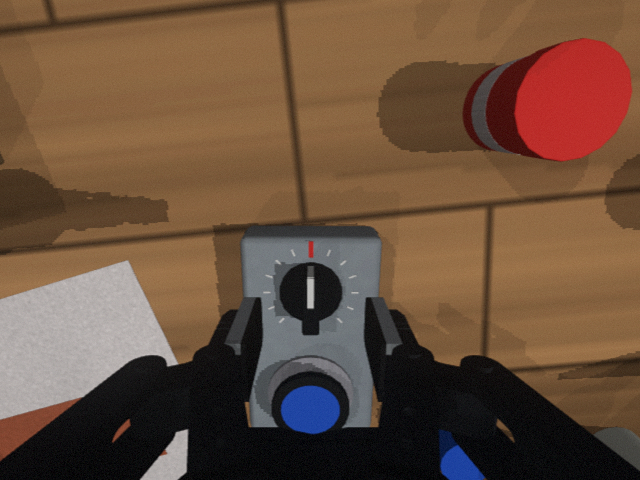

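The pointer at (311,290) lines up with the red mark at (311,249): bar axis 84.4° against housing 84.1°, within 0.4°. Next is the lid. I shut the fingers, turn the tool to yaw 180° and go over and behind the lid.

```bash
python3 -m inch '[[0,0,-0.25,0,0,-0.064,0],[-0.1,0.25,-0.45,0,0,-0.064,0],[-0.2,0.5,-0.45,0,0,-0.064,0],[-0.3,0.8,-0.45,0,0,-0.064,0],[-0.4,1,-0.45,0,0,-0.064,0],[-0.4,1,-0.45,0,0,-0.064,0]]' 40 >/dev/null
python3 -m inch '[[-0.15,0.3,0,0,0,0,0],[-0.3,0.6,0,0,0,0,0],[-0.5,0.9,0,0,0,0,0],[-0.5,0.95,0,0,0,0,0],[-0.5,0.95,0,0,0,0,0]]'
python3 - <<'E'
from h import *
go(.70,.313,.27,180)
f=grab('top'); w=cloud(f); hsv=cv2.cvtColor(f['img'],cv2.COLOR_RGB2HSV)
p=w[155:205,100:245].reshape(-1,3); q=p[(p[:,2]>.10)&(p[:,2]<.255)&(p[:,1]>.18)]; c=q.mean(0); n=np.linalg.svd(q-c,full_matrices=False)[2][2]; print('lid',c,n,len(q))
tab=(hsv[...,1]>150)&((hsv[...,0]<8)|(hsv[...,0]>172)); tab[170:]=0;tab[:140]=0;tab[:,:140]=0;tab[:,190:]=0
t=w[tab]; print('tab',np.nanmin(t,0),np.nanmax(t,0))
for a,h,z in(('yel',(.51,.39),1),('red',(.507,.315),1),('blu',(.503,.24),1)): find('top',a,h,zr=(.05,.09))
E
```

```text
clock: 44.6
position: [0.6025, 0.1123, 0.2689]
tool_rot: [3.141, -0.002, -3.139]
force: [0.5, -0.4, -0.2]
grip_width: -0.0002
finger_force: 0.0
shift [-0.49   1.003 -0.006] turn [ 0.    -0.001  0.001] pos [0.6025 0.1123 0.2689] clk 44.6 F [ 0.5 -0.4 -0.2] w -0.0002 gf 0.0
lid [0.61704156 0.35156697 0.18375266] [-0.95679784  0.04619357  0.28706104] 3539
tab [6.32904776e-01 2.79982820e-01 2.39235089e-04] [0.71000265 0.43639414 0.27017872]
top yel 457 circle [509.8 390.7] 26.5 mean [0.5088 0.3883 0.0686] zstd 0.004378012568695211
top red 429 circle [506.7 317.6] 26.2 mean [0.5052 0.3161 0.0688] zstd 0.003916916523484414
top blu 261 circle [502.6 243.1] 24.8 mean [0.5014 0.2482 0.0698] zstd 0.0025453221253438118
```

```bash
python3 -m inch '[[-0.3,0.2,-0.1,0,0,0,0],[-0.5,0.5,-0.1,0,0,0,0],[-0.5,0.8,-0.1,0,0,0,0],[-0.5,1,-0.1,0,0,0,0],[-0.5,1,-0.1,0,0,0,0],[-0.5,1,0.1,0,0,0,0],[-0.5,1,0.27,0,0,0,0],[-0.5,1,0.27,0,0,0,0]]'
python3 - <<'E'
from h import *
go(.68,.313,.215,180)
f=grab('scene'); g=grab('top'); save('lid1',np.hstack([cv2.resize(f['img'][80:330,340:640],(400,333)),cv2.resize(g['img'][100:300,60:300],(400,333))]))
E
```

```text
clock: 45.8
position: [0.7018, 0.308, 0.2143]
tool_rot: [-3.139, -0.003, 3.14]
force: [0.8, 0.5, 0.1]
grip_width: -0.0002
finger_force: 0.0
shift [ 0.109  0.025 -0.003] turn [-0.002 -0.002 -0.001] pos [0.7018 0.308  0.2143] clk 45.8 F [0.8 0.5 0.1] w -0.0002 gf 0.0
```

View pics/lid1.png

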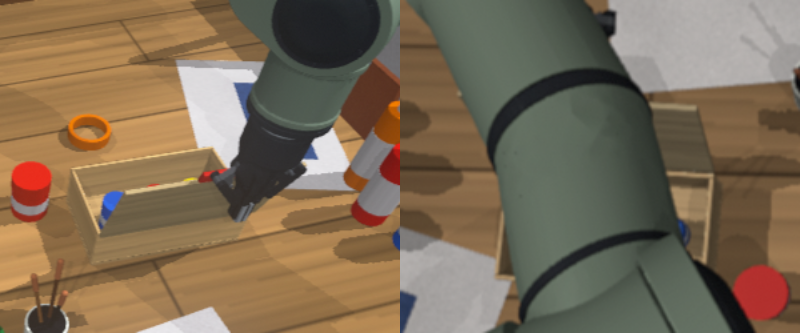

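The closed fingers are behind the tab, at about (235,195) in the left half. I push the lid over along its arc.

```bash
python3 -m inch '[[0.11,0.015,0,0,0,0,0],[0.21,0.015,0,0,0,0,0],[0.27,0.015,0,0,0,0,0],[0.33,0.015,0.01,0,0,0,0],[0.39,0.015,0.01,0,0,0,0],[0.44,0.015,0.02,0,0,0,0],[0.49,0.015,0.02,0,0,0,0],[0.54,0.015,0.02,0,0,0,0],[0.6,0.015,0.03,0,0,0,0],[0.66,0.015,0.035,0,0,0,0],[0.71,0.015,0.045,0,0,0,0],[0.75,0.015,0.06,0,0,0,0],[0.8,0.015,0.075,0,0,0,0],[0.84,0.015,0.095,0,0,0,0],[0.84,0.015,0.095,0,0,0,0]]'
python3 - <<'E'
from h import *
go(.535,.313,.196,180)
f=grab('scene'); save('lid2',cv2.resize(f['img'][80:330,340:640],(600,500)))
w=cloud(f); p=w.reshape(-1,3); q=p[(p[:,0]>.40)&(p[:,0]<.60)&(p[:,1]>.185)&(p[:,1]<.25)&(p[:,2]>.095)&(p[:,2]<.24)]; c=np.median(q,0); n=np.linalg.svd(q-c,full_matrices=False)[2][2]; print(c,n,len(q))
E
```

```text
clock: 47.78
position: [0.5336, 0.3133, 0.1971]
tool_rot: [-3.141, -0.001, 3.142]
force: [0.5, 0.4, 0.3]
grip_width: 0.0002
finger_force: 0.0
shift [-0.007 -0.001  0.006] turn [-0.    -0.001 -0.   ] pos [0.5336 0.3133 0.1971] clk 47.77 F [0.5 0.4 0.3] w 0.0002 gf 0.0
[0.54479906 0.21740452 0.1694006 ] [ 0.86376016 -0.04280723  0.5020816 ] 2116
```

View pics/lid2.png

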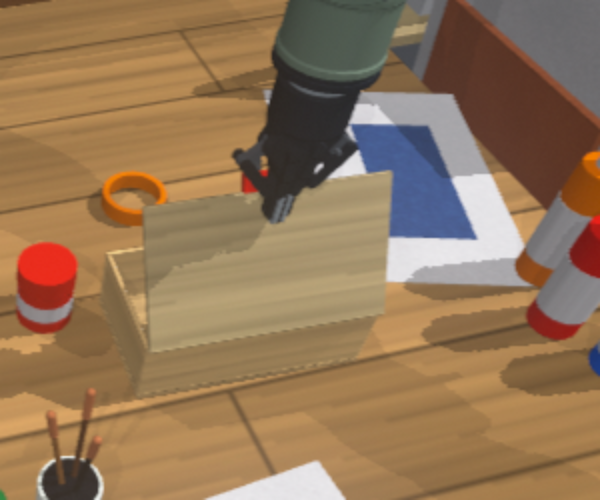

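The lid is at about 60°, with the fingertips on its outer face at (278,208). I follow the arc down.

```bash
python3 -m inch '[[0.04,0,0.02,0,0,0,0],[0.08,0,0.045,0,0,0,0],[0.115,0,0.07,0,0,0,0],[0.15,0,0.1,0,0,0,0],[0.185,0,0.135,0,0,0,0],[0.215,0,0.17,0,0,0,0],[0.245,0,0.205,0,0,0,0],[0.27,0,0.24,0,0,0,0],[0.295,0,0.28,0,0,0,0],[0.315,0,0.325,0,0,0,0],[0.335,0,0.365,0,0,0,0],[0.35,0,0.405,0,0,0,0],[0.36,0,0.435,0,0,0,0],[0.365,0,0.465,0,0,0,0],[0.37,0,0.49,0,0,0,0],[0.375,0,0.51,0,0,0,0],[0.375,0,0.53,0,0,0,0],[0.375,0,0.55,0,0,0,0],[0.375,0,0.56,0,0,0,0],[0.375,0,0.56,0,0,0,0]]'
cat > lid.py <<'E'
from h import *
go(.46,.313,.077,180)
f=grab('scene'); w=cloud(f); p=w.reshape(-1,3); q=p[(p[:,0]>.43)&(p[:,0]<.58)&(p[:,1]>.185)&(p[:,1]<.25)&(p[:,2]>.085)&(p[:,2]<.24)]; c=np.median(q,0); n=np.linalg.svd(q-c,full_matrices=False)[2][2]; print(c,n*np.sign(n[2]),len(q)); save('lid3',f['img'])
E
python3 lid.py
```

```text
clock: 50.32
position: [0.4594, 0.3133, 0.0854]
tool_rot: [-3.141, -0.0, 3.141]
force: [0.0, 0.1, 0.3]
grip_width: -0.0
finger_force: 0.0
shift [-0.003 -0.002  0.042] turn [-0. -0. -0.] pos [0.4594 0.3133 0.0854] clk 50.33 F [0.  0.1 0.3] w -0.0 gf 0.0
[0.51006648 0.21708722 0.10037409] [ 0.04686896 -0.00725587  0.99887469] 1399
```

```bash
python3 -m inch '[[0,0,0.01,0,0,0,0],[0,0,0.02,0,0,0,0],[0,0,0.028,0,0,0,0],[0,0,0.034,0,0,0,0],[0,0,0.038,0,0,0,0],[0,0,0.042,0,0,0,0],[0,0,0.042,0,0,0,0],[0,0,0.042,0,0,0,0]]'
python3 lid.py
```

```text
clock: 51.38
position: [0.4594, 0.3135, 0.0784]
tool_rot: [3.141, 0.001, 3.141]
force: [-9.0, -5.8, 30.2]
grip_width: 0.0
finger_force: 14.6
shift [-0.003 -0.002  0.007] turn [ 0.  0. -0.] pos [0.4594 0.3135 0.0784] clk 51.38 F [-9.  -5.8 30.2] w 0.0 gf 14.6
[0.5095886  0.21747669 0.09679556] [-3.25717102e-04 -1.39048112e-03  9.99998980e-01] 1343
```

The lid is flat and the reaction is firm at 30 N, so it is closed. I retreat and check the final scene.

```bash
python3 -m inch '[[0,0,-0.05,0,0,0,0],[0,0,-0.2,0,0,0,0],[0,0,-0.5,0,0,0,0],[0,0,-0.7,0,0,0,0],[0.1,0.3,-0.7,0,0,0,0],[0.1,0.6,-0.7,0,0,0,0],[0.2,0.9,-0.7,0,0,0,0],[0.2,0.9,-0.7,0,0,0,0],[0.2,0.9,-0.7,0,0,0,0]]'
python3 lid.py
python3 - <<'E'
from h import *
f=grab('top'); save('end',f['img']); w=cloud(f)
d=np.hypot(w[...,0]-.463,w[...,1]+.2785); m=(w[...,2]>.071)&(w[...,2]<.083)&(d<.04); print(cv2.minAreaRect(w[m][:,:2].astype(np.float32)*1000))
E
```

```text
clock: 52.55
position: [0.4196, 0.493, 0.2168]
tool_rot: [-3.141, -0.0, 3.141]
force: [-0.1, -0.7, -0.1]
grip_width: 0.0005
finger_force: 0.0
shift [-0.202 -0.899  0.7  ] turn [-0. -0. -0.] pos [0.4196 0.493  0.2168] clk 52.55 F [-0.1 -0.7 -0.1] w 0.0005 gf 0.0
[0.51023176 0.21727389 0.09696988] [ 7.05793660e-04 -2.38140721e-03  9.99996915e-01] 1347
((462.52606201171875, -278.3520202636719), (14.99367904663086, 48.921417236328125), 82.35124969482422)
```

View pics/end.png

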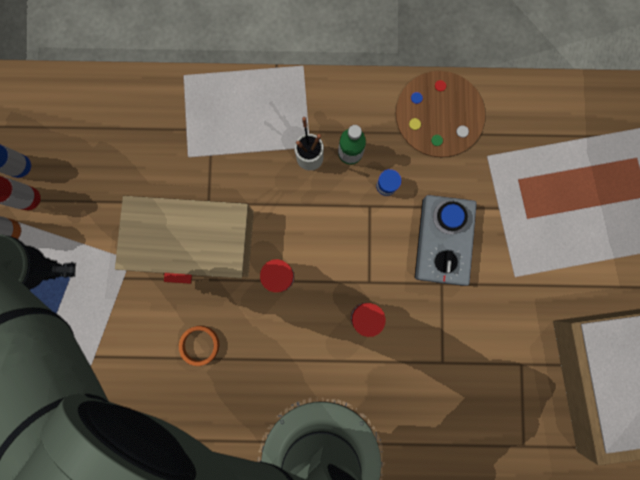

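The lid is closed at (182,237), the dial is at its mark at (446,265), and the bottle, jar and tape are where they were. I hand in.

```bash
python3 -c "
from workcell import bot
print(bot.job_done())"
```

```text
the job is handed in; nothing more can be done
None
```

I mixed the yellow, small red and near blue pots in that order (no white was out) and packed them upright in the chest; the dial is within about 2° of its zero mark, the lid is fully closed, the bottle, jar and tape were left alone, and I have handed the job in.

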